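# Unmould a heel counter and hang it on the drying rail

## Robot

A 6-joint arm with a two-finger parallel gripper is mounted at the origin on the work surface. World frame = base frame: x ahead of the robot, y to its left, z up, the work surface at z = 0. Lengths are in m, angles in rad, forces in N, time in s.
With the tool pointing down it reaches from about 0.35 to 0.775 m from the base axis. Payload 5.5 kg.
Tool frame: the origin (TCP) lies on the centre line of the jaws, within the pads' length; the fingertips stand 11 mm ahead of it and the grasp point (between the pads) lies 8 mm behind it; z points along the fingers, y is the line along which they close (so a half turn about z gives the same grasp; the last joint's range is limited). The gripper opens to 85 mm and grips with 20 to 120 N. Pads are 22 mm wide; open, the fingers measure 114 mm over their backs; the gripper's body (76 mm by 85 mm) begins 54 mm behind the grasp point. The pads swing forward as they close: fully open they stand 13 mm farther back than shut.
Start: joints at [-1.366, 0.313, 0.046, 1.304, 0, 1.431], TCP at [0.194, -0.541, 0.221] pointing down, gripper open.
Joint ranges: [-2.76, 2.76], [-0.86, 1.69], [-1.03, 1.26], [-2.2, 2.34], [-1.47, 1.5], [-3.14, 3.14]. Speed limits (rad/s): [2.57, 2.57, 3.14, 3.14, 3.14, 3.14].

## Interface

Orientations are given as a unit quaternion [w, x, y, z].
In Python, from workcell import env, viewer, order, models gives the robot as it stands.
- The arm moves only by the tool drive_tool, never from a script. Its argument "series" is a list that holds one entry, the list of rows, each a list of 6 numbers: the shift along the tool's x, y, z each as a share of 120 mm, from -1 to 1, then the turn, a rotation vector about the tool's x, y, z each as a share of 180 degrees, from -1 to 1. A call has 1 to 20 rows; each row shifts and turns the commanded pose from where the row before left it, along the tool's axes as they then stand; what a row does not reach is not made up. A row lasts 1/8 s, in which the tool goes at most 62.5 mm and 10.7 degrees, less where a joint would pass 70% of its speed; a pose out of reach is approached as far as the arm can. A call with a number of a shift or a turn outside -1 to 1 is refused whole. A call with a gripper value outside its range is refused whole. "jaw" is the opening, from -1 (shut) to 1 (fully open), set as the call begins (left out, the last holds). The fingers move at their own pace and stop on an object; "grip_force" is the grip in N (left out, the last holds). Time passes only in rows, so rows that do not move let the fingers close. It gives the time, the measured TCP pose, the force, the opening and the grip force at its end, in the units of the state.
- env.get_state(): the state, without advancing time (a new reading comes with each control period).
- viewer.read_camera(name): name is "scene" or "top" or "wrist"; returns the picture (400x640x3 uint8, red, green, blue); there is no depth.
- viewer.camera_info(name): a dict with "intrinsics" (3x3 intrinsics, pixels), "R" (3x3) and "t" (3): a world point X has camera coordinates R X + t; the wrist camera has in their place "T_tool_cam" (4x4, takes a point from camera to tool coordinates, whose origin is the TCP and whose axes are the flange's). Camera axes: x right, y down, z forward; pixel columns grow to the right and rows downward; lengths in m; the calibration is good to about 2 mm. A picture is of the moment at which its call begins: read the wrist's pose just before it. camera_info takes no time and is no camera call.
- order.hand_in(): hands the job in; it is judged then, once.
Trained networks look in the newest picture that a camera, given by its name, has taken for a name from the list of things; names that differ only in an ending like _2 or _b are one class to them, and where a whole thing is asked for, a point or a joint stands for the part that bears it (a point fixed in the world has none). Each returns a list of dicts, best first, with "score" (0 to 1); they miss things now and then, are a little off and sometimes report something else, mostly with a low value. They report only what shows in the picture. A call takes as long as a camera call. They do not tell look-alikes from the thing itself.
- models.silhouettes(label, camera): "region" (400x640 bool, what is visible of it) and "location" ([column, row] in pixels, amid what is visible of it).
The state is a dict: "clock": time; "joint_pos": joint angles; "qvel": joint speeds; "tau": joint torques, N m; "tcp_pos": TCP position; "orientation": TCP orientation; "wrist_force": force on the tool from outside, world axes, zero at the start; "ft_torque": the same for the moment, N m; "finger_gap": finger opening in m; "grip_force": force on a finger pad.
Only numpy, scipy, OpenCV 4.12 (cv2) and the standard library are available. Lean on these libraries where they do the work, as an engineer would, in place of code of your own. Each camera call takes 0.05 s, during which the arm holds its last target. There are 200 camera calls.

## Task

Swing the keeper of the heel mould fully aside, lift the formed heel counter out of the mould and stand it upright on the middle of the cork pad and let go of it there. Then pick it up again (only a grip across its flanks will fit the gap) and hang it saddle-wise over the bar of the drying rack, square on the bar, in the gap between the two counters that already hang there and clear of both. Do not drop it, and do not disturb the hanging counters, the jar or the tin.

Things in the scene. Friction and masses are not known exactly. Their poses are not given: they have to be found in the camera images.
- counter: tan fibre-board heel counter, an upside-down U: 56 wide over its flanks (y), 60 tall, 48 long along its tunnel (x), walls 5 thick, flanks straight up to z 32, then a half-round crown. Origin: between its feet. Rigid, 60 g. Starts in the mould, standing over the core on the floor at z 10, axes along the mould's, its crown level with the mould's top (70 above the table).
- mould: fixed open aluminium mould, 144 (x) by 110 (y) by 70 high; origin: centre of underside. Walls at both y sides, 70 high, 2 from the counter's flanks: no finger fits. Finger room beyond both x ends of the counter, 60 wide, x 24 to 62 (floor at z 10, end walls 40 high): pinch its crown along x from above. A core (34 x 40, top at z 62) stands inside the arch, 3 clear.
- keeper (a joint): angle (rad) of the keeper, a flat steel bar 16 wide, 8 thick, top 80 above the table, that lies over the counter's crown. Stiff hinge, 1.5 N at the peg, stays where left. At 0 it points from the pivot along the mould's -y; it grows clockwise seen from above, the free end going towards the mould's -x. Stop at 1.7; over 1.45 is aside.
- keeper_pivot (a point): pivot axis (vertical) of the keeper, on the mould's +y side wall at mould (0, 43), at the height of the keeper's top (80 above the table)
- keeper_peg (a point): top of the keeper's upright steel grip peg, 12 in diameter, 25 tall, 88 from the pivot; its top is 105 above the table
- rack: wooden drying rack fixed to the table: base board 320 (x) by 75 (y) by 14, two end posts at x -138 and +138 (131 high), a bar 14 wide, 16 tall along x between them with its top at 130. Origin: centre of its underside.
- bar (a point): middle of the top face of the rack's bar; x along the bar, z up (axes of the rack). A counter hanging on it has its origin 55 below this.
- hung_near: tan fibre-board heel counter, an upside-down U: 56 wide over its flanks (y), 60 tall, 48 long along its tunnel (x), walls 5 thick, flanks straight up to z 32, then a half-round crown. Origin: between its feet. Loose, hangs already on the bar, on the rack's -x side of the gap, tunnel along the bar.
- hung_far: tan fibre-board heel counter, an upside-down U: 56 wide over its flanks (y), 60 tall, 48 long along its tunnel (x), walls 5 thick, flanks straight up to z 32, then a half-round crown. Origin: between its feet. Loose, hangs already on the bar, on the rack's +x side of the gap, 112 to 120 from hung_near (centre to centre): a gap of 64 to 72.
- pad: cork pad 110 by 110 by 6, fixed to the table; origin at the centre of its underside
- jar: amber glass jar with black cap, 60 in diameter, 62 tall, standing loose close by the pad on its +x side; origin at the centre of its underside; leave it alone
- tin: flat dark metal polish tin, 70 in diameter, 26 tall, loose close by the pad on its +x side; origin at the centre of its underside; leave it alone
There are look-alikes about, which are no part of the job. Of the things like the pad, leave any that is black or orange; of the rest the smaller one is meant.

How it is judged:
By the outcome, as a careful person would: the job done as asked, in the order asked, and still so for the second after the job is handed in, with the robot touching nothing.
It also fails if it takes over 67 s, if anything falls off the work surface, if the arm or the gripper's body presses on something with over 40 N, if the wrist force passes 120 N, or if a joint passes its speed limit or range.

## Working session

There is one attempt and no reset: what is moved stays moved. The work goes in short steps, Python scripts to look and compute and a tool call to move; the robot and the scene stay as the last step left them, time stands still between calls to the robot, and variables do not carry over. Pictures are saved under pics/ and viewed, at most 10 in all, crops included, and the job is handed in when it is done.

Besides the shell and the picture viewer there is one more tool, called as name(argument=value, ...) on one line, values as JSON. drive_tool: Moves the arm, as the interface text tells. Its arguments: {"type":"object","properties":{"series":{"type":"array"},"jaw":{"type":"number"},"grip_force":{"type":"number"}},"required":["series"]}

```bash
mkdir -p pics; ls; cat > h.py <<'E'
import numpy as np, cv2
from workcell import env, viewer, order, models
def cam(name):
    i=viewer.camera_info(name); K=np.array(i["intrinsics"])
    if name=="wrist":
        from scipy.spatial.transform import Rotation as Ro
        s=env.get_state(); q=s["orientation"]; T=np.eye(4); T[:3,:3]=Ro.from_quat([q[1],q[2],q[3],q[0]]).as_matrix(); T[:3,3]=s["tcp_pos"]
        M=np.linalg.inv(T@np.array(i["T_tool_cam"])); return K,M[:3,:3],M[:3,3]
    return K,np.array(i["R"]),np.array(i["t"])
def proj(c,X):
    K,R,t=c; p=(np.atleast_2d(X)@R.T+t)@K.T; return p[:,:2]/p[:,2:]
def back(c,uv,z):
    K,R,t=c; d=(np.linalg.inv(K)@np.c_[np.atleast_2d(uv),np.ones(len(np.atleast_2d(uv)))].T).T@R; o=-R.T@t
    return o+d*((z-o[2])/d[:,2])[:,None]
def shot(name,f):
    c=cam(name); im=viewer.read_camera(name); cv2.imwrite("pics/"+f,cv2.cvtColor(np.asarray(im),cv2.COLOR_RGB2BGR)); return c,im
E
python3 - <<'E'
from h import *
for n in("scene","top"):
    c,im=shot(n,n+"0.png"); print(n,"campos",-c[1].T@c[2])
    for l in["counter","mould","keeper","rack","pad","jar","tin"]:
        for d in models.silhouettes(l,n):
            r=np.asarray(d["region"]); print(l,round(d["score"],2),np.round(d["location"]),r.sum(),np.round(back(c,d["location"],0.03),3)[0][:2])
E
```

```text
pics
scene campos [1.12577042 0.43704289 0.91754743]
counter 0.73 [356. 273.] 311 [0.559 0.246]
mould 0.73 [358. 282.] 2833 [0.581 0.26 ]
keeper 0.81 [363. 262.] 269 [0.521 0.249]
rack 0.93 [201. 218.] 3334 [ 0.578 -0.217]
pad 0.97 [448. 356.] 4965 [0.668 0.504]
pad 0.85 [287. 225.] 1130 [0.495 0.011]
pad 0.68 [257. 152.] 756 [ 0.264 -0.23 ]
pad 0.64 [396. 220.] 2004 [0.351 0.276]
jar 0.91 [286. 255.] 611 [0.586 0.059]
jar 0.51 [358. 263.] 312 [0.527 0.238]
tin 0.56 [257. 252.] 567 [ 0.611 -0.013]
tin 0.5 [197. 216.] 3405 [ 0.576 -0.232]
top campos [0.37129139 0.09991168 1.49608883]
counter 0.69 [281. 171.] 162 [0.578 0.248]
mould 0.59 [276. 175.] 1548 [0.565 0.264]
keeper 0.67 [274. 176.] 160 [0.562 0.268]
rack 0.96 [422. 178.] 1705 [ 0.56  -0.217]
pad 0.88 [206. 148.] 2187 [0.653 0.492]
pad 0.73 [273. 253.] 1916 [0.312 0.269]
pad 0.7 [433. 272.] 802 [ 0.255 -0.25 ]
pad 0.57 [354. 205.] 1020 [0.47  0.007]
jar 0.6 [338. 172.] 275 [0.578 0.06 ]
tin 0.74 [361. 163.] 341 [ 0.61  -0.016]
```

```bash
ls pics
```

```text
scene0.png
top0.png
```

```bash
python3 -c "
import cv2
a=cv2.imread('pics/top0.png')[110:310,160:480];cv2.imwrite('pics/t1.png',cv2.resize(a,(800,500),interpolation=cv2.INTER_CUBIC))"
```

```text
(no output)
```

View pics/t1.png

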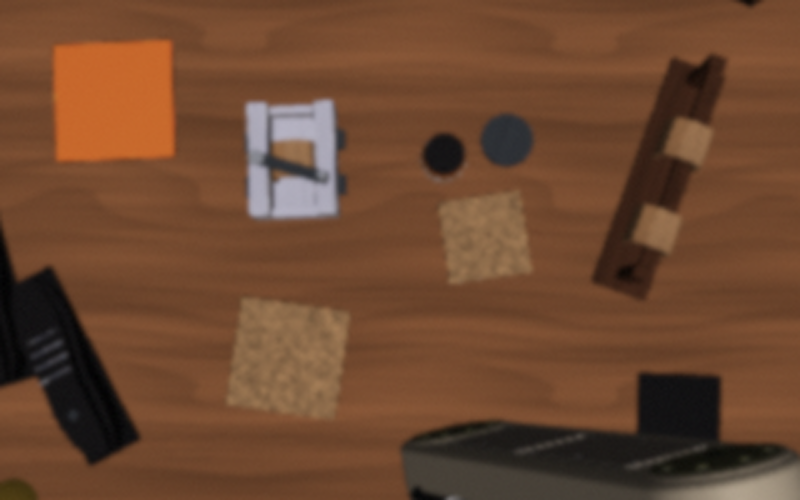

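View pics/scene0.png

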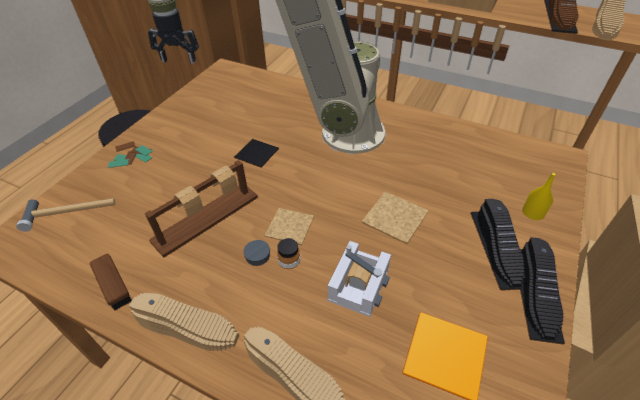

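The top crop shows the mould at (292,160) with its keeper, the small cork pad at (485,238), the jar and tin above it, and the rack at (660,180) with two counters hung at (688,142) and (657,228). The larger cork, orange and black squares are the look-alikes.

```bash
python3 - <<'E'
from h import *
s=env.get_state(); print({k:np.round(v,3) for k,v in s.items()})
i=viewer.camera_info("wrist"); print(np.round(i["T_tool_cam"],3), np.round(i["intrinsics"]))
from scipy.spatial.transform import Rotation as Ro
q=s["orientation"]; print(np.round(Ro.from_quat([q[1],q[2],q[3],q[0]]).as_matrix(),3))
# rough rack / mould / pad fits from top view
c=cam("top"); viewer.read_camera("top")
for l,h in(("pad",.006),("mould",.07),("rack",.014),("jar",.062),("tin",.026)):
    for d in models.silhouettes(l,"top"):
        p,_=cv2.findNonZero(np.asarray(d["region"],np.uint8)),0
        X=back(c,p[:,0,:].astype(float),h)[:,:2].astype(np.float32); print(l,[np.round(v,3) for v in cv2.minAreaRect(X)])
E
```

```text
{'clock': np.float64(0.8), 'joint_pos': array([-1.366,  0.313,  0.046,  1.304,  0.   ,  1.431]), 'qvel': array([ 0.   , -0.   ,  0.002,  0.001, -0.003, -0.001]), 'tau': array([-1.0000e-03, -4.8039e+01,  2.9879e+01, -0.0000e+00, -0.0000e+00,
        0.0000e+00]), 'tcp_pos': array([ 0.194, -0.541,  0.221]), 'orientation': array([0.   , 0.985, 0.172, 0.   ]), 'wrist_force': array([-0.437,  0.172,  0.527]), 'ft_torque': array([0.017, 0.03 , 0.029]), 'grip_force': np.float64(0.0), 'finger_gap': np.float64(0.085)}
[[ 0.001 -0.965 -0.263  0.067]
 [ 1.     0.001 -0.     0.002]
 [ 0.    -0.263  0.965 -0.152]
 [ 0.     0.     0.     1.   ]] [[282.   0. 319.]
 [  0. 282. 193.]
 [  0.   0.   1.]]
[[ 0.941  0.338  0.   ]
 [ 0.338 -0.941 -0.   ]
 [-0.     0.    -1.   ]]
pad [array([ 0.255, -0.251]), array([0.109, 0.088]), np.float64(89.668)]
pad [array([0.651, 0.502]), array([0.16 , 0.162]), np.float64(2.334)]
pad [array([0.474, 0.006]), array([0.113, 0.114]), np.float64(8.686)]
pad [array([0.313, 0.262]), array([0.146, 0.145]), np.float64(81.932)]
mould [array([0.566, 0.25 ]), array([0.15 , 0.124]), np.float64(1.073)]
mould [array([ 0.596, -0.243]), array([0.062, 0.054]), np.float64(72.031)]
rack [array([ 0.566, -0.227]), array([0.08 , 0.346]), np.float64(70.107)]
jar [array([0.574, 0.063]), array([0.058, 0.054]), np.float64(0.554)]
jar [array([0.47 , 0.012]), array([0.106, 0.109]), np.float64(9.066)]
tin [array([ 0.601, -0.021]), array([0.063, 0.063]), np.float64(0.658)]
```

drive_tool(series=[[[0.336,-0.181,-0.042,0,0,0],[0.336,-0.181,-0.042,0,0,0],[0.336,-0.181,-0.042,0,0,0],[0.336,-0.181,-0.042,0,0,0],[0.336,-0.181,-0.042,0,0,0],[0.336,-0.181,-0.042,0,0,0],[0.336,-0.181,-0.042,0,0,0],[0.336,-0.181,-0.042,0,0,0],[0.336,-0.181,-0.042,0,0,0],[0.336,-0.181,-0.042,0,0,0],[0,0,0,0,0,0],[0,0,0,0,0,0]]], jaw=-1)

```text
clock: 2.6
tcp_pos: [0.5002, -0.2005, 0.2712]
orientation: [0.0, 0.985, 0.172, -0.0]
wrist_force: [0.7, -0.3, 0.2]
finger_gap: 0.0
grip_force: 0.0
```

```bash
python3 - <<'E'
from h import *
c,im=shot("wrist","w1.png"); print(env.get_state()["tcp_pos"],env.get_state()["clock"])
for l in("rack","hung_near"):
    for d in models.silhouettes(l,"wrist"): print(l,round(d["score"],2),np.round(d["location"]),np.asarray(d["region"]).sum(),back(c,d["location"],.135)[0].round(3))
E
```

```text
[ 0.49988051 -0.20093215  0.27121408] 2.65
rack 0.66 [357.  95.] 9768 [ 0.595 -0.207  0.135]
hung_near 0.88 [307. 194.] 2246 [ 0.485 -0.194  0.135]
```

View pics/w1.png

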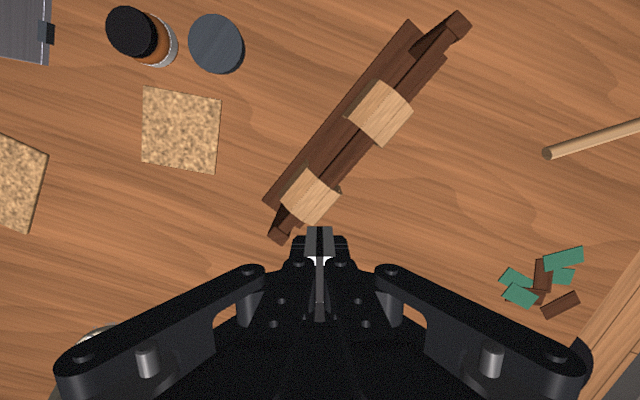

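The wrist picture shows the rack with hung counters at (381,113) and (311,196), the pad at (181,130), the jar cap at (132,32) and the tin at (216,43).

```bash
cat >> h.py <<'E'
from scipy.optimize import minimize
def counter_pts():
    th=np.linspace(0,np.pi,25); yz=np.r_[np.c_[28*np.cos(th),32+28*np.sin(th)],[[28,0],[-28,0]]]
    return np.array([[x,y,z] for x in(-24,24) for y,z in yz])/1e3
def place(P,p,z):
    c_,s_=np.cos(p[2]),np.sin(p[2]); return P@np.array([[c_,-s_,0],[s_,c_,0],[0,0,1]]).T+[p[0],p[1],z]
def hullmask(c,X):
    m=np.zeros((800,1280),np.uint8); h=cv2.convexHull((proj(c,X)*2+.5).astype(np.float32)); cv2.fillConvexPoly(m,np.round(h*16).astype(np.int32),1,shift=4); return m>0
def fit(c,mask,P,p0,z):
    M=cv2.resize(mask.astype(np.uint8),(1280,800),interpolation=cv2.INTER_LINEAR)>0
    def cost(p):
        m=hullmask(c,place(P,p,z)); return 1-(m&M).sum()/max(1,(m|M).sum())
    best=min((minimize(cost,[p0[0],p0[1],a],method="Nelder-Mead",options=dict(initial_simplex=np.array([p0[0],p0[1],a])+np.array([[0,0,0],[.01,0,0],[0,.01,0],[0,0,.2]]),xatol=1e-4,fatol=1e-4)) for a in p0[2]),key=lambda r:r.fun)
    return best.x,1-best.fun
def box(a,b,h): return np.array([[x,y,z] for x in(-a/2,a/2) for y in(-b/2,b/2) for z in(0,h)])
E
python3 - <<'E'
from h import *
c=cam("wrist"); im=cv2.imread("pics/w1.png"); hsv=cv2.cvtColor(cv2.bilateralFilter(im,7,40,5),cv2.COLOR_BGR2HSV)
print([hsv[v,u] for u,v in((381,113),(307,195),(360,125),(340,200),(181,130),(250,100),(330,130))])
def seed(u,v,w=55,tol=30):
    # grabcut around
    g=np.full(im.shape[:2],2,np.uint8); g[:]=0; g[max(0,v-w):v+w,max(0,u-w):u+w]=2; cv2.circle(g,(u,v),18,1,-1)
    a=np.zeros((1,65));b=a.copy(); cv2.grabCut(im,g,None,a,b,6,cv2.GC_INIT_WITH_MASK)
    m=((g==1)|(g==3)).astype(np.uint8); n,L=cv2.connectedComponents(m); return L==L[v,u]
ov=im.copy()
for u,v,P,z in((381,113,counter_pts(),.075),(311,196,counter_pts(),.075),(181,130,box(.11,.11,.006),0)):
    m=seed(u,v); p0=back(c,[u,v],z+P[:,2].max()*.9)[0]
    p,i=fit(c,m,P,(p0[0],p0[1],(-.35,) if z else (.15,-.2)),z); print(u,v,m.sum(),p.round(4),round(i,3))
    cv2.polylines(ov,[cv2.convexHull(proj(c,place(P,p,z)).astype(np.float32)).astype(int)],1,(0,255,0),1); ov[m]=ov[m]//2+np.array([100,0,0],np.uint8)
for d in models.silhouettes("pad","wrist"):
    print(d["score"],d["location"])
cv2.imwrite("pics/ov1.png",ov[0:260,100:500])
E
```

```text
[array([ 14, 108, 200], dtype=uint8), array([ 14, 109, 211], dtype=uint8), array([ 14, 118, 186], dtype=uint8), array([ 13, 136, 157], dtype=uint8), array([ 15, 107, 159], dtype=uint8), array([ 12, 136, 173], dtype=uint8), array([ 10, 136,  88], dtype=uint8)]
381 113 2327 [ 0.5872 -0.2395 -0.3074] 0.813
311 196 1830 [ 0.4761 -0.2002 -0.2782] 0.734
181 130 5714 [0.4746 0.003  0.1613] 0.943
0.8 [15.8, 181.9]
0.5 [322.4, 313.7]
```

View pics/ov1.png

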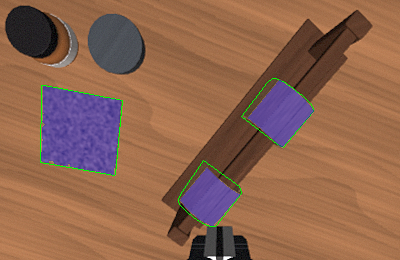

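drive_tool(series=[[[0,0,0,0,0,-0.0557],[0,0,0,0,0,-0.0557],[0,0,0,0,0,-0.0557],[0,0,0,0,0,-0.0557],[0,0,0,0,0,-0.0557],[0,0,0,0,0,-0.0557],[0,0,0,0,0,-0.0557],[0.406,0.069,0,0,0,0],[0.406,0.069,0,0,0,0],[0.406,0.069,0,0,0,0],[0.406,0.069,0,0,0,0],[0.406,0.069,0,0,0,0],[0.406,0.069,0,0,0,0],[0.406,0.069,0,0,0,0],[0.406,0.069,0,0,0,0],[0,0,0,0,0,0],[0,0,0,0,0,0]]])

```text
clock: 4.92
tcp_pos: [0.567, 0.1884, 0.2711]
orientation: [0.0, 0.708, 0.707, -0.0]
wrist_force: [-0.7, -0.6, 0.8]
finger_gap: -0.0001
grip_force: 0.0
```

```bash
python3 - <<'E'
from h import *
c,im=shot("wrist","w2.png"); s=env.get_state(); print(s["tcp_pos"],s["joint_pos"],s["clock"])
for l in("mould","keeper","counter","keeper_peg"):
    for d in models.silhouettes(l,"wrist"): print(l,round(d["score"],2),np.round(d["location"]),np.asarray(d["region"]).sum(),back(c,d["location"],.08)[0].round(3))
E
```

```text
[0.56703402 0.18788709 0.27130716] [ 1.85871576e-01  3.52339702e-01  2.23341490e-01  1.44222460e+00
 -4.47148628e-04  1.75927529e+00] 4.975
mould 0.8 [316. 114.] 9535 [0.565 0.256 0.08 ]
keeper 0.72 [310. 109.] 1269 [0.557 0.261 0.08 ]
counter 0.86 [329. 115.] 1148 [0.58  0.255 0.08 ]
keeper_peg 0.9 [312. 107.] 1301 [0.56  0.264 0.08 ]
```

View pics/w2.png

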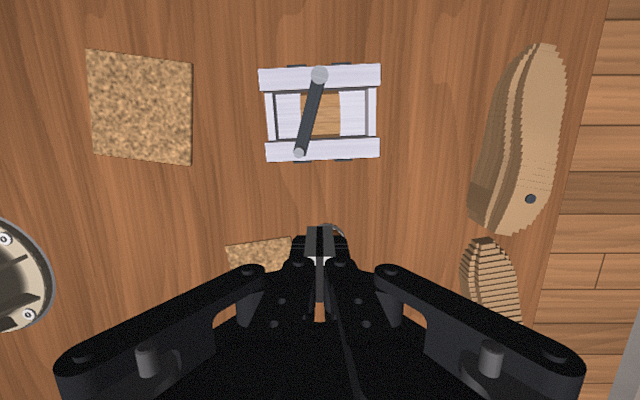

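The picture (up is world +y) shows the mould with its pivot boss at (319,75), the peg at (299,153), and the counter crown under the keeper at (322,113).

```bash
python3 - <<'E'
from h import *
c=cam("wrist"); im=cv2.imread("pics/w2.png")
print("pivot",back(c,[319,75],.08).round(4),"peg",back(c,[299,153],.105).round(4))
cv2.imwrite("pics/w2c.png",cv2.resize(im[50:175,245:400],None,fx=5,fy=4.8,interpolation=cv2.INTER_CUBIC))
for z in(.07,): 
    print(back(c,[[258,69],[380,64],[381,85],[260,91],[266,162],[381,157]],z).round(4)[:,:2])
m=next(d for d in models.silhouettes("mould","wrist"))["region"]
P=box(.144,.11,.07); f=fit(c,np.asarray(m),P,(.566,.25,(0,)),0); print(f)
E
```

```text
pivot [[0.5687 0.2983 0.08  ]] peg [[0.5458 0.2131 0.105 ]]
[[0.4978 0.3063]
 [0.6394 0.3113]
 [0.6418 0.2885]
 [0.4987 0.2821]
 [0.5014 0.1975]
 [0.6465 0.2034]]
(array([0.57051943, 0.25479308, 0.04379887]), np.float64(0.8201158435676335))
```

View pics/w2c.png

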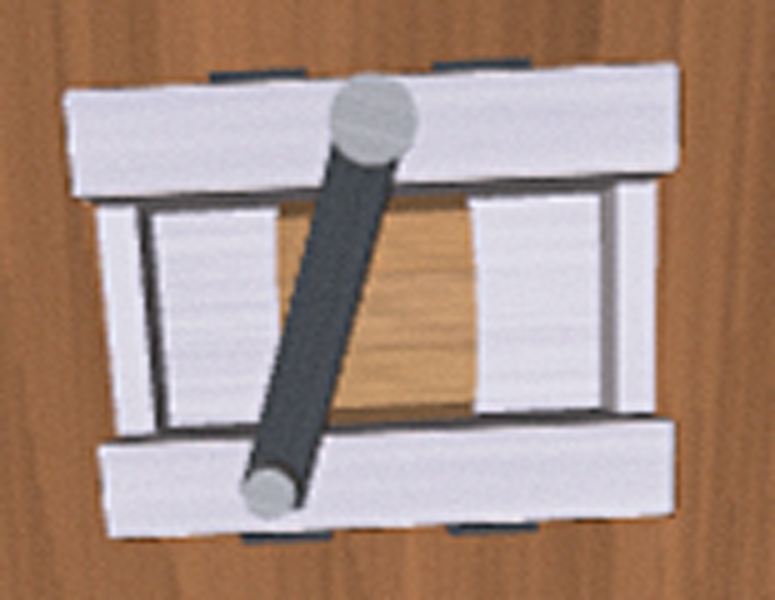

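drive_tool(series=[[[0.167,0.092,0.25,0,0,0],[0,0,0.4,0,0,0],[0,0,0.4,0,0,0],[0,0,0.4,0,0,0],[0,0,0,0,0,0],[0,-0.0975,0,0,0,0],[0.033,-0.08,0,0,0,0],[0.034,-0.081,0,0,0,0],[0.054,-0.074,0,0,0,0],[0.054,-0.074,0,0,0,0],[0.07,-0.058,0,0,0,0],[0.071,-0.059,0,0,0,0],[0,0,0,0,0,0]]], jaw=-1)

```text
clock: 6.85
tcp_pos: [0.5148, 0.248, 0.0973]
orientation: [-0.0, 0.707, 0.707, -0.0]
wrist_force: [0.6, -1.0, 0.1]
finger_gap: 0.0
grip_force: 0.0
```

```bash
python3 - <<'E'
from h import *
s=env.get_state(); print(s["tcp_pos"],s["wrist_force"],s["clock"])
c,im=shot("wrist","w3.png")
for d in models.silhouettes("keeper","wrist"): print(round(d["score"],2),np.round(d["location"]),np.asarray(d["region"]).sum(),back(c,d["location"],.08)[0].round(3))
E
```

```text
[0.51477003 0.24796162 0.09726608] [ 0.5831085  -0.95208183  0.088884  ] 6.85
0.71 [385. 192.] 3878 [0.557 0.268 0.08 ]
```

View pics/w3.png

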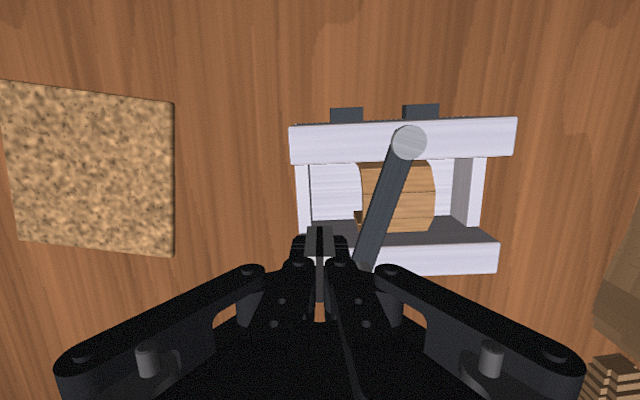

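```bash
python3 - <<'E'
from h import *
c=cam("wrist")
print(back(c,[[408,142],[385,207],[365,255]],.08).round(4))
print(proj(c,[[.5458,.2131,.105],[.5148,.248,.086],[.5148,.248,.105]]))
E
```

```text
[[0.5696 0.2977 0.08  ]
 [0.5584 0.2571 0.08  ]
 [0.5472 0.2236 0.08  ]]
[[368.6248106  291.3407387 ]
 [316.09410768 223.96935366]
 [315.76463651 236.57436696]]
```

drive_tool(series=[[[0,0,-0.4,0,0,0],[-0.3,0.2,-0.4,0,0,0],[-0.3,0.2,0,0,0,0],[0,0,0,0,0,0]]])

```text
clock: 7.45
tcp_pos: [0.5648, 0.1738, 0.1923]
orientation: [0.001, 0.709, 0.705, 0.001]
wrist_force: [0.2, 0.7, -0.7]
finger_gap: 0.0003
grip_force: 0.0
```

```bash
python3 - <<'E'
from h import *
c,im=shot("wrist","w4.png"); s=env.get_state(); print(s["tcp_pos"],s["clock"])
print(proj(c,[[.5693,.2976,.08],[.5458,.2131,.105]]))
cv2.imwrite("pics/w4c.png",im[60:280,200:460,::-1].repeat(3,0).repeat(3,1)[:600])
E
```

```text
[0.56330862 0.17490313 0.19164629] 7.5
[[321.87652391  44.84491038]
 [294.67201275 148.08899072]]
```

View pics/w4c.png

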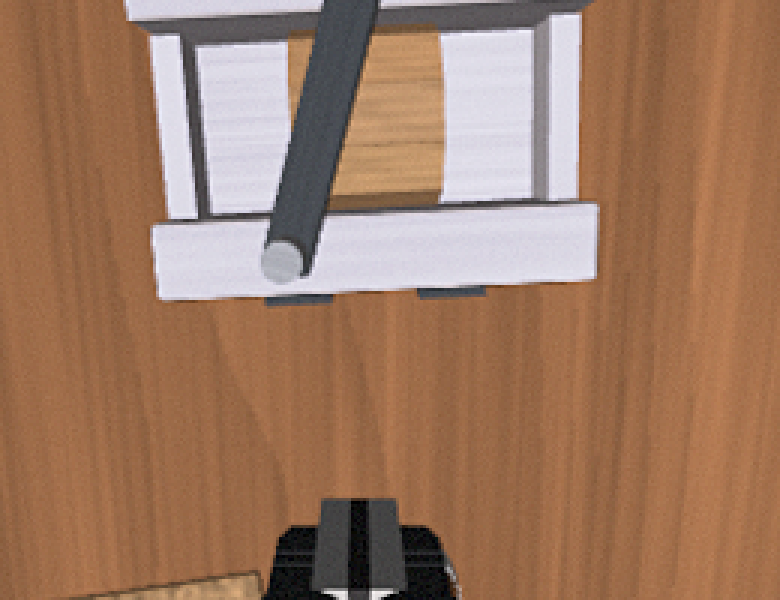

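```bash
python3 - <<'E'
from h import *
i=viewer.camera_info("wrist"); T=np.linalg.inv(np.array(i["T_tool_cam"])); K=np.array(i["intrinsics"])
for x in(-.011,0,.011):
  for y in (.0,.0145):
    for z in(-.015,0,.011):
      p=K@(T[:3,:3]@[x,y,z]+T[:3,3]); print(x,y,z,(p[:2]/p[2]).round(1))
im=cv2.imread("pics/w4.png"); cv2.imwrite("pics/w4f.png",cv2.resize(im[215:300,270:370],None,fx=6,fy=6,interpolation=cv2.INTER_CUBIC))
E
```

```text
-0.011 0.0 -0.015 [316.8 262. ]
-0.011 0.0 0 [317.  249.4]
-0.011 0.0 0.011 [317.1 241.4]
-0.011 0.0145 -0.015 [343.6 262. ]
-0.011 0.0145 0 [341.4 249.4]
-0.011 0.0145 0.011 [340.1 241.4]
0 0.0 -0.015 [316.8 243.3]
0 0.0 0 [317.  232.2]
0 0.0 0.011 [317.1 225.1]
0 0.0145 -0.015 [344.1 243.3]
0 0.0145 0 [341.8 232.2]
0 0.0145 0.011 [340.4 225.1]
0.011 0.0 -0.015 [316.7 224. ]
0.011 0.0 0 [316.9 214.3]
0.011 0.0 0.011 [317.1 208.3]
0.011 0.0145 -0.015 [344.6 224. ]
0.011 0.0145 0 [342.3 214.3]
0.011 0.0145 0.011 [340.8 208.3]
```

View pics/w4f.png

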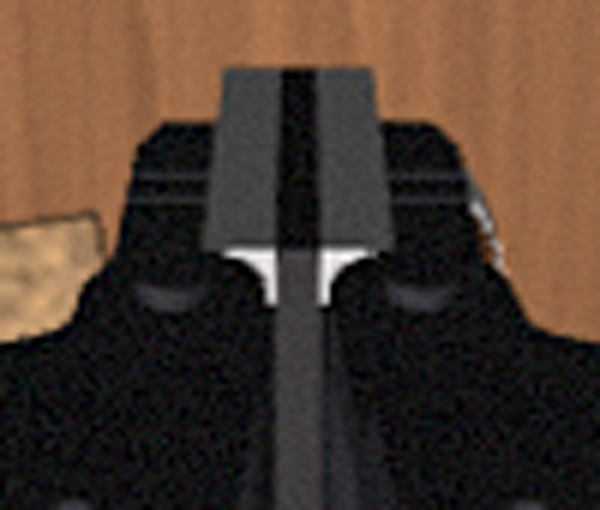

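```bash
python3 - <<'E'
from h import *
s=env.get_state(); p=s["tcp_pos"]; print(p)
c,im=shot("scene","s2.png"); g=cv2.cvtColor(np.asarray(im),cv2.COLOR_RGB2HSV).astype(int)
for dz in np.arange(.06,-.031,-.005):   # height above TCP
    u=proj(c,p+[0,0,dz])[0]; x,y=np.round(u).astype(int); print(round(dz,3),u.round(1),[tuple(g[y,x+k]) for k in(-6,-3,0,3,6)])
E
```

```text
[0.56330862 0.17490313 0.19164629]
0.06 [330.2 204.9] [(np.int64(110), np.int64(18), np.int64(42)), (np.int64(108), np.int64(39), np.int64(33)), (np.int64(105), np.int64(35), np.int64(58)), (np.int64(100), np.int64(25), np.int64(31)), (np.int64(90), np.int64(27), np.int64(28))]
0.055 [330.2 206.5] [(np.int64(105), np.int64(20), np.int64(50)), (np.int64(109), np.int64(44), np.int64(46)), (np.int64(113), np.int64(31), np.int64(33)), (np.int64(113), np.int64(31), np.int64(33)), (np.int64(108), np.int64(41), np.int64(31))]
0.05 [330.2 208. ] [(np.int64(110), np.int64(12), np.int64(124)), (np.int64(109), np.int64(22), np.int64(91)), (np.int64(109), np.int64(36), np.int64(56)), (np.int64(128), np.int64(33), np.int64(31)), (np.int64(12), np.int64(45), np.int64(102))]
0.045 [330.2 209.6] [(np.int64(109), np.int64(35), np.int64(59)), (np.int64(113), np.int64(33), np.int64(61)), (np.int64(103), np.int64(40), np.int64(45)), (np.int64(114), np.int64(47), np.int64(27)), (np.int64(12), np.int64(66), np.int64(159))]
0.04 [330.2 211.1] [(np.int64(110), np.int64(50), np.int64(46)), (np.int64(102), np
[... 2954 characters left out ...]
.int64(177)), (np.int64(15), np.int64(133), np.int64(174)), (np.int64(15), np.int64(135), np.int64(174)), (np.int64(15), np.int64(133), np.int64(171)), (np.int64(15), np.int64(136), np.int64(171))]
-0.025 [330.1 230. ] [(np.int64(15), np.int64(135), np.int64(176)), (np.int64(15), np.int64(134), np.int64(177)), (np.int64(15), np.int64(135), np.int64(174)), (np.int64(15), np.int64(134), np.int64(173)), (np.int64(14), np.int64(133), np.int64(172))]
-0.03 [330.1 231.4] [(np.int64(16), np.int64(136), np.int64(172)), (np.int64(15), np.int64(134), np.int64(175)), (np.int64(15), np.int64(132), np.int64(176)), (np.int64(15), np.int64(136), np.int64(173)), (np.int64(15), np.int64(133), np.int64(174))]
```

```bash
python3 - <<'E'
from h import *
p=env.get_state()["tcp_pos"]; c=cam("scene")
im=cv2.imread("pics/s2.png"); hsv=cv2.cvtColor(im,cv2.COLOR_BGR2HSV).astype(int); m=(hsv[...,1]<95)
for y in range(212,226): print(y,"".join("#" if m[y,x] else "." for x in range(312,350)))
for z in(-.011,0,.008,.012,.017,.02): print(z,[tuple(proj(c,p+[x,y,z])[0].round(1)) for x in(-.008,.008) for y in(-.011,.011)])
E
```

```text
212 ....####################..............
213 ......##################..............
214 ..........##############..............
215 .............###########..............
216 #.............##########..............
217 ..............##########..............
218 ..............##########..............
219 ..............##########..............
220 ..............#########...............
221 ...............########...............
222 ...................###................
223 ...................###................
224 ......................................
225 ......................................
-0.011 [(np.float64(327.7), np.float64(222.1)), (np.float64(336.4), np.float64(225.2)), (np.float64(324.7), np.float64(226.9)), (np.float64(333.5), np.float64(230.1))]
0 [(np.float64(327.7), np.float64(219.0)), (np.float64(336.5), np.float64(222.1)), (np.float64(324.7), np.float64(223.8)), (np.float64(333.5), np.float64(227.0))]
0.008 [(np.float64(327.7), np.float64(216.6)), (np.float64(336.5), np.float64(219.8)), (np.float64(324.7), np.float64(221.5)), (np.float64(333.5), np.float64(224.7))]
0.012 [(np.float64(327.7), np.float64(215.5)), (np.float64(336.6), np.float64(218.6)), (np.float64(324.6), np.float64(220.3)), (np.float64(333.6), np.float64(223.5))]
0.017 [(np.float64(327.7), np.float64(214.0)), (np.float64(336.6), np.float64(217.1)), (np.float64(324.6), np.float64(218.8)), (np.float64(333.6), np.float64(222.1))]
0.02 [(np.float64(327.7), np.float64(213.1)), (np.float64(336.6), np.float64(216.3)), (np.float64(324.6), np.float64(217.9)), (np.float64(333.6), np.float64(221.2))]
```

drive_tool(series=[[[0.276,0.122,0.2,0,0,0],[0,0,0.357,0,0,0],[0,0,0.356,0,0,0],[0,0,0,0,0,0],[0,0,0,0,0,0],[0,-0.152,0,0,0,0],[0.033,-0.08,0,0,0,0],[0.034,-0.081,0,0,0,0],[0.054,-0.074,0,0,0,0],[0.054,-0.074,0,0,0,0],[0.07,-0.058,0,0,0,0],[0.071,-0.059,0,0,0,0]]])

```text
clock: 9.05
tcp_pos: [0.5075, 0.2481, 0.0821]
orientation: [0.0, 0.707, 0.707, 0.0]
wrist_force: [2.0, -0.5, 0.8]
finger_gap: -0.0003
grip_force: 1.2
```

```bash
python3 - <<'E'
from h import *
c,im=shot("wrist","w5.png"); s=env.get_state(); print(s["tcp_pos"],s["wrist_force"],s["clock"])
hsv=cv2.cvtColor(cv2.GaussianBlur(np.asarray(im),(5,5),0),cv2.COLOR_RGB2HSV)
# keeper bar brightness around pivot ring at radius 25..45 mm: dark = keeper
for r in(.025,.04,.055):
    o=[]
    for a in np.arange(0,1.75,.1):
        u=proj(c,[.5693-r*np.sin(a),.2976-r*np.cos(a),.08])[0]; o.append(int(hsv[int(u[1]),int(u[0]),2]))
    print(r,o)
E
```

```text
[0.50644702 0.24894152 0.08199122] [ 0.89107211 -0.09240425  0.97247073] 9.1
0.025 [187, 191, 198, 194, 185, 182, 188, 180, 159, 80, 79, 79, 79, 80, 71, 144, 221, 219]
0.04 [187, 189, 183, 186, 188, 180, 176, 160, 127, 203, 80, 79, 80, 56, 220, 222, 220, 221]
0.055 [180, 193, 187, 183, 182, 126, 71, 219, 224, 222, 81, 80, 77, 223, 222, 222, 221, 219]
```

drive_tool(series=[[[-0.2,0.108,0,0,0,0],[0,-0.146,0,0,0,0],[0,-0.146,0,0,0,0],[0,0,0,0,0,0],[0.12,0,0,0,0,0],[0.12,0,0,0,0,0],[0.11,0,0,0,0,0],[0.1,0,0,0,0,0],[0,0,0,0,0,0]]])

```text
clock: 10.22
tcp_pos: [0.4863, 0.279, 0.0823]
orientation: [0.0, 0.707, 0.707, 0.001]
wrist_force: [0.3, -0.4, 0.3]
finger_gap: 0.0001
grip_force: 0.0
```

```bash
cat > ang.py <<'E'
from h import *
c,im=shot("wrist","w6.png"); s=env.get_state(); print(s["tcp_pos"],s["wrist_force"],s["clock"])
hsv=cv2.cvtColor(np.asarray(im),cv2.COLOR_RGB2HSV)
for r in(.025,.035,.045,.055,.065,.075):
    A=np.arange(.8,1.95,.02); v=[]
    for a in A:
        u=proj(c,[.5693-r*np.sin(a),.2976-r*np.cos(a),.08])[0]; v.append(int(hsv[int(u[1]),int(u[0]),2]) if 0<=u[1]<400 and 0<=u[0]<640 else -1)
    v=np.array(v); k=A[(v<100)&(v>=0)]; print(r,len(k),k.min() if len(k) else 0,k.max() if len(k) else 0,np.median(k) if len(k) else 0)
E
python3 ang.py
```

```text
[0.48643407 0.27850504 0.08235847] [-0.33806335 -1.43997063  0.07047774] 10.275
0.025 34 1.2000000000000004 1.940000000000001 1.6100000000000008
0.035 24 1.3600000000000005 1.820000000000001 1.5900000000000007
0.045 21 1.4200000000000006 1.940000000000001 1.6200000000000008
0.055 23 0.8 1.940000000000001 1.6200000000000008
0.065 29 0.8 1.920000000000001 1.5600000000000007
0.075 39 0.8 1.840000000000001 1.1800000000000004
```

drive_tool(series=[[[-0.25,0,0,0,0,0],[0,0,-0.3,0,0,0],[0,0,-0.3,0,0,0],[0,0,-0.3,0,0,0],[0,0.35,0,0,0,0],[0.047,0.354,0,0,0,-0.012],[0,0,0,0,0,0],[0,0,0,0,0,0],[0,0,0,0,0,0],[0,0,0,0,0,0]]], jaw=1)

```text
clock: 11.52
tcp_pos: [0.5695, 0.2531, 0.1907]
orientation: [0.0, 0.694, 0.72, 0.0]
wrist_force: [-0.6, 0.6, 0.4]
finger_gap: 0.0853
grip_force: 0.0
```

```bash
python3 - <<'E'
from h import *
s=env.get_state(); p=s["tcp_pos"]; print(p,s["finger_gap"],s["joint_pos"],s["clock"])
c,im=shot("scene","s3.png"); hsv=cv2.cvtColor(np.asarray(im),cv2.COLOR_RGB2HSV).astype(int); m=(hsv[...,1]<95)&(hsv[...,2]<150)
u0=proj(c,p)[0].astype(int); print(u0)
for y in range(u0[1]-30,u0[1]+22): print(y,"".join("#" if m[y,x] else "." for x in range(u0[0]-50,u0[0]+50)))
for z in(-.011,0,.01,.02,.03): print(z,[tuple(proj(c,p+[x,y,z])[0].round(1)) for x in(-.057,-.043,.043,.057) for y in(.011,)])
cw,im=shot("wrist","w7.png"); print(proj(cw,[[.571,.2546,.07]]))
for d in models.silhouettes("counter","wrist"):
    r=np.asarray(d["region"]); print(d["score"],d["location"],r.sum(),back(cw,d["location"],.066)[0].round(4))
E
```

```text
[0.5695179  0.25307409 0.19071076] 0.08529437459698264 [ 2.89450520e-01  4.16805096e-01  1.22444399e-01  1.27614176e+00
 -2.76736260e-05  1.82335908e+00] 11.525
[361 236]
206 .........................................######################.....................................
207 .........................................########################...................................
208 .........................................#######################....................................
209 .........................................#######################....................................
210 ..........................................######################....................................
211 .........................................#####...###############....................................
212 .........................................####....###############....................................
213 .........................................####...################....................................
214 ........................................####....################.....................
[... 4737 characters left out ...]
8)), (np.float64(372.9), np.float64(225.0)), (np.float64(358.2), np.float64(252.9)), (np.float64(355.6), np.float64(257.8))]
0.01 [(np.float64(375.5), np.float64(217.9)), (np.float64(373.2), np.float64(222.1)), (np.float64(358.4), np.float64(250.1)), (np.float64(355.8), np.float64(254.9))]
0.02 [(np.float64(375.9), np.float64(214.9)), (np.float64(373.6), np.float64(219.2)), (np.float64(358.7), np.float64(247.2)), (np.float64(356.1), np.float64(252.1))]
0.03 [(np.float64(376.2), np.float64(211.9)), (np.float64(374.0), np.float64(216.2)), (np.float64(358.9), np.float64(244.2)), (np.float64(356.3), np.float64(249.1))]
[[319.18111749 182.64232002]]
0.63 [317.9, 177.0] 2373 [0.5695 0.2594 0.066 ]
```

drive_tool(series=[[[0.01,0.01,0.3,0,0,0],[0,0,0.3,0,0,0],[0,0,0.3,0,0,0],[0,0,0.2,0,0,0],[0,0,0.1,0,0,0],[0,0,0.1,0,0,0],[0,0,0,0,0,0],[0,0,0,0,0,0]]], jaw=1)

```text
clock: 12.68
tcp_pos: [0.5721, 0.2544, 0.0351]
orientation: [0.0, 0.694, 0.72, 0.001]
wrist_force: [0.5, -1.0, 0.2]
finger_gap: 0.0852
grip_force: 0.0
```

drive_tool(series=[[[0,0,0,0,0,0],[0,0,0,0,0,0],[0,0,0,0,0,0],[0,0,0,0,0,0],[0,0,0,0,0,0],[0,0,0,0,0,0]]], jaw=-1, grip_force=40)

```text
clock: 13.42
tcp_pos: [0.5717, 0.2544, 0.0349]
orientation: [0.0, 0.694, 0.72, 0.0]
wrist_force: [-2.0, -0.6, 5.0]
finger_gap: 0.047
grip_force: 40.8
```

drive_tool(series=[[[0,0,-0.06,0,0,0],[0,0,-0.1,0,0,0],[0,0,-0.1,0,0,0],[0,0,-0.15,0,0,0],[0,0,-0.15,0,0,0],[0,0,-0.2,0,0,0],[0,0,-0.25,0,0,0],[0,0,0,0,0,0],[0,0,0,0,0,0]]])

```text
clock: 14.55
tcp_pos: [0.5712, 0.2542, 0.1552]
orientation: [0.0, 0.694, 0.72, -0.0]
wrist_force: [-0.2, -0.5, -1.1]
finger_gap: 0.0467
grip_force: 41.1
```

```bash
cat > held.py <<'E'
from h import *
s=env.get_state(); p=s["tcp_pos"]; print(p.round(4),s["finger_gap"],s["wrist_force"].round(2),s["clock"])
for n in("wrist","scene"):
    c,im=shot(n,f"held_{n}.png")
    for l in ["counter"]:
        for d in models.silhouettes(l,n):
            r=np.asarray(d["region"]); ys,xs=np.nonzero(r); print(n,round(d["score"],2),np.round(d["location"]),r.sum(),"cols",xs.min(),xs.max(),"rows",ys.min(),ys.max())
E
python3 held.py
```

```text
[0.5712 0.2542 0.1552] 0.04673978691430589 [-0.22 -0.5  -1.14] 14.55
wrist 0.97 [318. 233.] 11545 cols 267 371 rows 175 293
scene 0.55 [368. 246.] 328 cols 346 376 rows 233 264
```

drive_tool(series=[[[-0.162,-0.066,0,0,0,0],[-0.25,-0.106,0,0,0,0],[-0.3,-0.128,0,0,0,0],[-0.3,-0.13,0,0,0,0],[-0.3,-0.13,0,0,0,0],[-0.3,-0.128,0,0,0,0],[-0.25,-0.106,0,0,0,0],[-0.2,-0.088,0,0,0,0],[0,0,0,0,0,0],[0,0,0.25,0,0,0],[0,0,0.25,0,0,0],[0,0,0.25,0,0,0],[0,0,0.15,0,0,0],[0,0,0.06,0,0,0],[0,0,0,0,0,0]]])

```text
clock: 16.62
tcp_pos: [0.4746, 0.0036, 0.04]
orientation: [-0.0, 0.694, 0.72, -0.0]
wrist_force: [-0.6, -0.1, -0.4]
finger_gap: 0.0468
grip_force: 41.2
```

```bash
cat > held.py <<'E'
from h import *
s=env.get_state(); p=s["tcp_pos"]; print(p.round(4),s["finger_gap"],s["wrist_force"].round(2),s["clock"])
c,im=shot("scene","held.png"); P=counter_pts()
for d in models.silhouettes("counter","scene"):
    r=np.asarray(d["region"]); print(round(d["score"],2),np.round(d["location"]),r.sum(),np.argwhere(r).min(0),np.argwhere(r).max(0))
q=proj(c,place(P,(p[0],p[1],.035),p[2]-.025)); print("pred",q.min(0),q.max(0))
for d in models.silhouettes("pad","scene"): print("pad",round(d["score"],2),np.round(d["location"]))
print(proj(c,[.4745,.003,.006]))
E
python3 held.py
```

```text
[0.4746 0.0036 0.04  ] 0.046773968673935996 [-0.6  -0.12 -0.38] 16.625
0.75 [293. 216.] 300 [202 277] [229 301]
0.2 [224. 181.] 422 [167 210] [194 236]
pred [274.42189826 201.35189715] [300.97134062 231.34284225]
pad 0.86 [290. 231.]
pad 0.78 [254. 152.]
pad 0.66 [446. 356.]
pad 0.57 [395. 218.]
[[288.37742747 224.19781331]]
```

drive_tool(series=[[[0,0,0.03,0,0,0],[0,0,0.02,0,0,0],[0,0,0.01,0,0,0],[0,0,0,0,0,0]]])

```text
clock: 17.27
tcp_pos: [0.4745, 0.0031, 0.0329]
orientation: [-0.0, 0.694, 0.72, -0.0]
wrist_force: [-1.0, -0.7, -0.2]
finger_gap: 0.0469
grip_force: 41.2
```

drive_tool(series=[[[0,0,0.006,0,0,0],[0,0,0.006,0,0,0],[0,0,0,0,0,0]]])

```text
clock: 17.65
tcp_pos: [0.4747, 0.0031, 0.0315]
orientation: [0.0, 0.694, 0.72, -0.0]
wrist_force: [-0.4, 0.8, -0.8]
finger_gap: 0.0467
grip_force: 41.2
```

drive_tool(series=[[[0,0,0.008,0,0,0],[0,0,0,0,0,0]]])

```text
clock: 17.9
tcp_pos: [0.4749, 0.003, 0.031]
orientation: [0.0, 0.694, 0.72, 0.0]
wrist_force: [-0.3, 0.6, 3.2]
finger_gap: 0.0469
grip_force: 41.6
```

drive_tool(series=[[[0,0,0.008,0,0,0],[0,0,0,0,0,0]]])

```text
clock: 18.15
tcp_pos: [0.4748, 0.003, 0.0307]
orientation: [0.0, 0.694, 0.72, 0.0]
wrist_force: [-3.8, 0.0, 11.5]
finger_gap: 0.047
grip_force: 42.3
```

drive_tool(series=[[[0,0,-0.005,0,0,0],[0,0,0,0,0,0],[0,0,0,0,0,0],[0,0,0,0,0,0],[0,0,0,0,0,0],[0,0,-0.15,0,0,0],[0,0,-0.25,0,0,0],[0,0,-0.35,0,0,0],[0,0,-0.35,0,0,0],[0,0,-0.35,0,0,0]]], jaw=1)

```text
clock: 19.4
tcp_pos: [0.4745, 0.0031, 0.2056]
orientation: [0.0, 0.694, 0.72, 0.0]
wrist_force: [1.2, 0.2, 0.2]
finger_gap: 0.0853
grip_force: 0.0
```

```bash
cat > pad.py <<'E'
from h import *
s=env.get_state(); p=s["tcp_pos"]; print(p.round(4),s["finger_gap"],s["clock"])
c,im=shot("scene","held.png"); P=counter_pts()
for d in models.silhouettes("counter","scene")[:1]:
    r=np.asarray(d["region"]); print(round(d["score"],2),np.round(d["location"]),r.sum(),fit(c,r,P,(.4745,.003,(.035,)),.006))
c,im=shot("wrist","onpad.png")
for d in models.silhouettes("counter","wrist"):
    r=np.asarray(d["region"]); print(round(d["score"],2),np.round(d["location"]),r.sum())
    print(fit(c,r,P,(.4745,.003,(.035,)),.006))
    break
q=proj(c,place(P,(.4745,.003,.035),.006)); print("pred",q.min(0),q.max(0))
E
python3 pad.py
```

```text
[0.4745 0.0031 0.2056] 0.08534786933091952 19.4
0.72 [288. 214.] 451 (array([0.47026039, 0.00340646, 0.03820584]), np.float64(0.7668103448275863))
0.76 [314. 173.] 2231
(array([0.47334355, 0.00437787, 0.03410692]), np.float64(0.971076184239249))
pred [291.5510622  146.39915412] [336.49035023 197.4585824 ]
```

drive_tool(series=[[[0,0,-0.08,0,0,-0.0543],[0,0,-0.08,0,0,-0.0543],[0,0,-0.08,0,0,-0.0543],[0,0,-0.08,0,0,-0.0543],[0,0,-0.08,0,0,-0.0543],[0,0,-0.07,0,0,-0.0543],[0,0,-0.07,0,0,-0.0543],[-0.236,-0.229,0,0,0,0],[-0.236,-0.229,0,0,0,0],[-0.236,-0.229,0,0,0,0],[-0.236,-0.229,0,0,0,0],[-0.236,-0.229,0,0,0,0],[-0.236,-0.229,0,0,0,0],[-0.236,-0.229,0,0,0,0],[0,0,0,0,0,0],[0,0,0,0,0,0]]])

```text
clock: 21.6
tcp_pos: [0.5967, -0.2438, 0.2673]
orientation: [-0.002, 0.169, 0.986, 0.001]
wrist_force: [-0.5, 0.5, 0.4]
finger_gap: 0.0855
grip_force: 0.0
```

```bash
cat > rk.py <<'E'
from h import *
s=env.get_state(); p=s["tcp_pos"]; q=s["orientation"]; print(p.round(4),"phi",np.degrees(2*np.arctan2(q[2],q[1])),s["joint_pos"].round(2),s["clock"])
c,im=shot("wrist","rk.png"); P=counter_pts(); F=[]
for d in models.silhouettes("counter","wrist"):
    r=np.asarray(d["region"]); X=back(c,d["location"],.12)[0]
    f=fit(c,r,P,(X[0],X[1],(-.34,)),.075); print(round(d["score"],2),np.round(d["location"]),r.sum(),X.round(3),f[0].round(4),round(f[1],3)); F.append(f[0])
if len(F)>1: d=F[0]-F[1]; print("dist",np.hypot(*d[:2]),"ang",np.arctan(d[1]/d[0]),"mid",(F[0]+F[1])/2)
E
python3 rk.py
```

```text
[ 0.5967 -0.2438  0.2673] phi 160.50443979942108 [-0.51  0.46  0.37  1.49  0.   -0.17] 21.6
0.82 [474.  10.] 1595 [ 0.492 -0.054  0.12 ] [ 0.4772 -0.0288  0.0531] 0.927
```

```bash
python3 - <<'E'
from h import *
c,im=shot("wrist","rk.png")
print(proj(c,[[.5872,-.2395,.13],[.4761,-.2002,.13],[.5317,-.22,.13]]))
P=counter_pts()
for l in("hung_near","hung_far","rack","bar"):
    for d in models.silhouettes(l,"wrist"):
        print(l,round(d["score"],2),np.round(d["location"]),np.asarray(d["region"]).sum())
E
```

```text
[[320.27912674 170.35361405]
 [320.57360497  46.46124741]
 [320.29236477 111.94022182]]
hung_near 0.73 [321.  48.] 3416
hung_far 0.96 [322. 168.] 2443
rack 0.61 [321. 126.] 7336
bar 0.79 [320. 123.] 7429
```

View pics/rk.png

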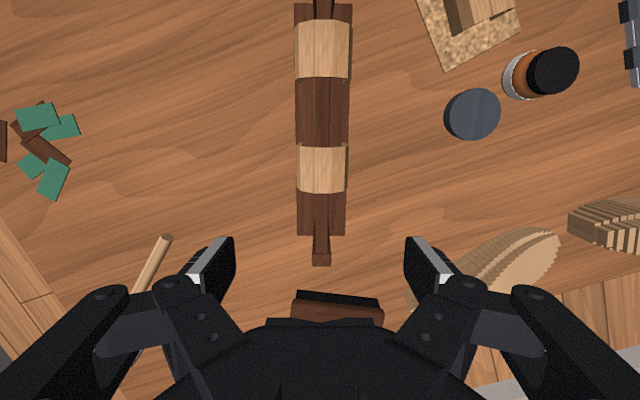

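The picture is aligned with the bar: the hung counters are at (322,50) and (322,168), the gap lies between them, and the counter stands on the pad at the top right (475,12).

```bash
python3 - <<'E'
from h import *
P=counter_pts()
for k in range(2):
    c,im=shot("wrist","rk2.png"); F=[]
    for l in("hung_near","hung_far"):
        ds=[d for d in models.silhouettes(l,"wrist") if abs(d["location"][0]-320)<25]
        for d in ds:
            r=np.asarray(d["region"]); X=back(c,d["location"],.12)[0]; f=fit(c,r,P,(X[0],X[1],(-.34,)),.075); print(l,round(d["score"],2),np.round(d["location"]),r.sum(),f[0].round(4),round(f[1],3)); F.append(f[0])
# bar edges: dark-to-board contrast row scans in gap and bar end columns
g=cv2.cvtColor(np.asarray(im),cv2.COLOR_RGB2GRAY)
for row in(100,115,130): print(row,g[row,290:352].tolist())
print("edges near",g[10:95,322].tolist()); print("far",g[125:200,322].tolist())
for y in(-.028,-.007,0,.007,.028): print(y,[proj(c,[[.5317-.334*t*0+.334*y,-.22+.943*y,z]])[0].round(1).tolist() for t,z in((0,.13),)])
E
```

```text
hung_near 0.55 [325.  46.] 3281 [ 0.4795 -0.1984 -0.3382] 0.9
hung_far 0.94 [321. 167.] 2383 [ 0.5881 -0.2372 -0.3427] 0.911
hung_near 0.77 [322.  49.] 3295 [ 0.4794 -0.199  -0.339 ] 0.898
hung_far 0.72 [325. 169.] 2387 [ 0.589  -0.2381 -0.3387] 0.891
100 [127, 127, 129, 130, 121, 87, 67, 67, 70, 70, 74, 78, 75, 75, 77, 75, 70, 70, 70, 76, 67, 66, 73, 67, 73, 78, 75, 58, 61, 63, 55, 59, 62, 63, 52, 61, 60, 63, 66, 56, 58, 72, 72, 64, 63, 65, 63, 66, 64, 60, 61, 58, 61, 67, 65, 70, 65, 71, 62, 87, 138, 133]
115 [123, 125, 126, 121, 127, 115, 63, 63, 70, 72, 65, 69, 78, 74, 76, 74, 73, 72, 70, 72, 68, 75, 67, 72, 71, 77, 74, 66, 64, 62, 59, 55, 55, 59, 63, 59, 64, 62, 64, 55, 57, 73, 69, 69, 66, 67, 63, 68, 71, 62, 63, 66, 61, 65, 73, 70, 68, 73, 64, 99, 136, 129]
130 [109, 116, 113, 116, 121, 108, 68, 63, 70, 69, 70, 71, 73, 78, 79, 79, 73, 77, 76, 71, 74, 68, 71, 68, 70, 67, 65, 68, 68, 65, 64, 61, 51, 61, 61, 58, 59, 60, 64, 46, 53, 73, 68, 63, 65, 62, 62, 69, 66, 59, 61, 63, 70, 69, 70, 72, 68, 62, 84, 121, 117, 112]
edges near [65, 67, 68, 65, 61, 64, 59, 63, 112, 160, 157, 154, 154, 156, 157, 155, 153, 156, 156, 159, 155, 153, 159, 153, 155, 153, 159, 160, 158, 161, 163, 164, 166, 167, 172, 168, 167, 166, 169, 167, 165, 164, 163, 164, 165, 164, 163, 164, 161, 162, 171, 168, 170, 168, 168, 168, 172, 169, 169, 170, 169, 173, 166, 172, 170, 127, 50, 58, 60, 66, 59, 61, 63, 65, 60, 63, 61, 58, 57, 55, 62, 64, 55, 54, 56]
far [55, 62, 61, 59, 60, 51, 61, 61, 56, 61, 59, 61, 61, 59, 61, 59, 56, 59, 59, 53, 72, 125, 167, 156, 156, 155, 154, 158, 155, 158, 160, 155, 158, 160, 160, 161, 161, 162, 161, 159, 161, 163, 162, 162, 162, 159, 158, 160, 154, 157, 159, 162, 160, 163, 163, 168, 165, 169, 164, 166, 168, 167, 169, 168, 169, 169, 170, 132, 56, 60, 67, 65, 69, 70, 66]
-0.028 [[292.7, 110.8]]
-0.007 [[313.8, 110.8]]
0 [[320.9, 110.8]]
0.007 [[327.9, 110.8]]
0.028 [[349.0, 110.9]]
```

```bash
python3 - <<'E'
from h import *
c=cam("wrist"); B=back(c,[[322,18.5],[322,75.5],[322,146.3],[322,192.3]],.135)[:,:2]; e=np.array([.943,-.333]); print(B.round(4),(B@e).round(4),np.diff(B@e).round(4))
b=back(c,[[323.8,100],[323.8,130]],.13)[:,:2]; print(b, b@[.333,.943]); print((np.array([[.4795,-.1987],[.5885,-.2377]])@[.333,.943]).round(4))
print("gap mid",(B[1]+B[2])/2)
E
```

```text
[[ 0.4566 -0.1928]
 [ 0.5018 -0.2086]
 [ 0.5645 -0.2306]
 [ 0.6099 -0.2464]] [0.4948 0.5426 0.6091 0.6572] [0.0478 0.0665 0.0481]
[[ 0.5229405  -0.21408124]
 [ 0.55017769 -0.22356503]] [-0.02773942 -0.02761266]
[-0.0277 -0.0282]
gap mid [ 0.53313253 -0.21958144]
```

drive_tool(series=[[[0,0,0,0,0,-0.04],[0,0,0,0,0,-0.04],[0,0,0,0,0,-0.0395],[0.119,0.262,0,0,0,0],[0.119,0.262,0,0,0,0],[0.119,0.262,0,0,0,0],[0.119,0.262,0,0,0,0],[0.119,0.262,0,0,0,0],[0.119,0.262,0,0,0,0],[0.119,0.262,0,0,0,0],[0.117,0.262,0,0,0,0],[0,0,0.35,0,0,0],[0,0,0.35,0,0,0],[0,0,0,0,0,0],[0,0,0,0,0,0]]])

```text
clock: 24.12
tcp_pos: [0.4754, 0.0027, 0.1865]
orientation: [0.001, -0.018, 1.0, -0.0]
wrist_force: [-0.5, -0.6, 0.2]
finger_gap: 0.0854
grip_force: 0.0
```

```bash
sed -i 's/print(p.round(4)/q=s["orientation"]; print(np.degrees(2*np.arctan2(q[2],q[1])),p.round(4)/' pad.py; python3 pad.py
```

```text
182.0132129070815 [0.4754 0.0027 0.1865] 0.08544137650614779 24.125
0.78 [292. 215.] 430 (array([0.47154715, 0.00491419, 0.03515801]), np.float64(0.7400519031141869))
0.69 [326. 179.] 2518
(array([0.47305324, 0.00480769, 0.06365283]), np.float64(0.8675964339306206))
pred [294.81057719 150.62815651] [347.35170722 205.12595492]
```

drive_tool(series=[[[0.0125,0.0125,0.3,0,0,0],[0,0,0.35,0,0,0],[0,0,0.35,0,0,0],[0,0,0.2,0,0,0],[0,0,0.1,0,0,0],[0,0,0.05,0,0,0],[0,0,0,0,0,0]]])

```text
clock: 25.2
tcp_pos: [0.4737, 0.0043, 0.0237]
orientation: [0.001, -0.018, 1.0, -0.0]
wrist_force: [0.9, 1.0, 0.3]
finger_gap: 0.0856
grip_force: 0.0
```

drive_tool(series=[[[0,0,0.05,0,0,0],[0,0,0.05,0,0,0],[0,0,0.038,0,0,0],[0,0,0,0,0,0]]])

```text
clock: 25.7
tcp_pos: [0.4726, 0.0045, 0.0061]
orientation: [-0.0, -0.018, 1.0, 0.0]
wrist_force: [-0.2, -0.0, -0.7]
finger_gap: 0.0854
grip_force: 0.0
```

drive_tool(series=[[[0,0,0,0,0,0],[0,0,0,0,0,0],[0,0,0,0,0,0],[0,0,0,0,0,0],[0,0,0,0,0,0],[0,0,0,0,0,0]]], jaw=-1, grip_force=40)

```text
clock: 26.45
tcp_pos: [0.4732, 0.0044, 0.0072]
orientation: [0.0, -0.018, 1.0, -0.0]
wrist_force: [-1.1, 0.7, 5.6]
finger_gap: 0.0565
grip_force: 41.4
```

drive_tool(series=[[[0,0,-0.08,0,0,0],[0,0,-0.15,0,0,0],[0,0,-0.25,0,0,0],[0,0,-0.3,0,0,0],[0,0,-0.3,0,0,0],[0,0,-0.3,0,0,0],[0,0,-0.227,0,0,0],[0,0,0,0,0,0.04],[0,0,0,0,0,0.04],[0,0,0,0,0,0.039],[0,0,0,0,0,0],[0,0,0,0,0,0]]])

```text
clock: 27.95
tcp_pos: [0.473, 0.0044, 0.1995]
orientation: [0.0, 0.167, 0.986, -0.0]
wrist_force: [0.0, 0.7, -1.6]
finger_gap: 0.0561
grip_force: 42.7
```

```bash
cat > hv.py <<'E'
from h import *
import sys
s=env.get_state(); p=s["tcp_pos"]; q=s["orientation"]; ph=2*np.arctan2(q[2],q[1]); print(p.round(4),"phi",np.degrees(ph)%360,s["finger_gap"],s["wrist_force"].round(2),s["clock"])
c,im=shot("wrist","hv.png"); P=counter_pts()
for d in models.silhouettes("counter","wrist"):
    r=np.asarray(d["region"]); 
    if abs(d["location"][0]-320)<60 and d["location"][1]>150: f=fit(c,r,P,(p[0],p[1],((ph+np.pi/2)%np.pi-np.pi/2,)),p[2]-.0012); print(round(d["score"],2),np.round(d["location"]),r.sum(),f[0].round(4),round(f[1],3))
t=np.array([.5338,-.2179])-p[:2]; cs,sn=np.cos(ph),np.sin(ph); print("to go tool shares",(np.array([[cs,sn],[sn,-cs]])@t/.12).round(3))
E
python3 hv.py
```

```text
[0.473  0.0044 0.1995] phi 160.71913112524797 0.05609292914540689 [ 0.01  0.65 -1.63] 27.95
0.69 [319. 266.] 12282 [ 0.4723  0.0038 -0.3419] 0.704
to go tool shares [-1.09  -1.581]
```

drive_tool(series=[[[-0.08,-0.116,0,0,0,0],[-0.14,-0.2,0,0,0,0],[-0.17,-0.25,0,0,0,0],[-0.17,-0.25,0,0,0,0],[-0.17,-0.25,0,0,0,0],[-0.17,-0.25,0,0,0,0],[-0.12,-0.165,0,0,0,0],[-0.07,-0.1,0,0,0,0],[0,0,0,0,0,0],[0,0,0,0,0,0],[0,0,0,0,0,0]]])

```text
clock: 29.42
tcp_pos: [0.5333, -0.217, 0.1996]
orientation: [-0.0, 0.168, 0.986, 0.0]
wrist_force: [-1.0, 0.8, -1.4]
finger_gap: 0.0564
grip_force: 42.7
```

```bash
python3 hv.py; python3 - <<'E'
from h import *
c=cam("wrist"); im=cv2.imread("pics/hv.png"); g=cv2.cvtColor(im,cv2.COLOR_BGR2GRAY)
A=proj(c,[[.5885,-.2377,.135],[.4795,-.1987,.135]]); print(A)
u=int(round(A[1,0])); print(g[60:260,u].tolist())
e=np.array([.943,-.333]); print(proj(c,[[*(np.array([.5018,-.2086])),.135],[.4566,-.1928,.135],[.5338,-.2179,.13]]))
E
```

```text
[ 0.5333 -0.217   0.1996] phi 160.67738268057983 0.056408756719839796 [-0.96  0.75 -1.37] 29.425
0.96 [320. 265.] 12243 [ 0.5327 -0.2177 -0.3368] 0.704
to go tool shares [-0.007 -0.005]
[[318.86293566 265.4730224 ]
 [319.87183926 127.24124222]]
[67, 58, 69, 67, 71, 62, 68, 66, 71, 72, 61, 63, 67, 63, 67, 67, 69, 70, 63, 63, 64, 66, 69, 67, 59, 63, 63, 64, 60, 63, 68, 70, 58, 84, 140, 152, 151, 148, 152, 151, 150, 146, 154, 152, 153, 159, 155, 155, 156, 155, 159, 157, 157, 158, 155, 162, 158, 159, 154, 157, 155, 156, 154, 154, 153, 150, 157, 149, 151, 154, 153, 158, 160, 158, 162, 165, 161, 163, 163, 162, 161, 167, 165, 161, 166, 166, 165, 166, 165, 165, 166, 164, 166, 167, 166, 173, 168, 171, 166, 126, 48, 60, 56, 58, 57, 63, 52, 60, 59, 56, 57, 58, 62, 52, 57, 62, 53, 60, 61, 56, 52, 55, 61, 54, 58, 60, 63, 60, 57, 59, 59, 57, 59, 60, 59, 56, 57, 59, 63, 55, 58, 61, 55, 56, 60, 62, 59, 55, 58, 56, 56, 58, 59, 64, 60, 53, 59, 59, 56, 53, 62, 57, 61, 56, 58, 56, 57, 59, 77, 105, 101, 104, 96, 116, 161, 154, 153, 156, 151, 156, 151, 151, 151, 156, 153, 154, 156, 153, 156, 154, 157, 155, 158, 156, 157, 156, 159, 156, 159, 160]
[[317.29826738 159.50308384]
 [317.15038827  94.05287709]
 [319.58925049 198.91585473]]
```

```bash
python3 - <<'E'
from h import *
c=cam("wrist"); e=np.array([.943,-.333]); p=env.get_state()["tcp_pos"]
for r,z in((233.5,.2584),(228,.2534)):
    b=back(c,[319,r],z)[0]; print(b, "along",b[:2]@e,"centre along",b[:2]@e+.024,"target",np.array([.5338,-.2179])@e,"tcp",p[:2]@e)
im=cv2.imread("pics/hv.png"); h=cv2.cvtColor(im,cv2.COLOR_BGR2GRAY)
for r in(240,255): print(h[r,255:385].tolist())
E
```

```text
[ 0.50995111 -0.21008729  0.2584    ] along 0.5508429676634305 centre along 0.5748429676634306 target 0.5759341 tcp 0.5753071615557069
[ 0.50989508 -0.21006657  0.2534    ] along 0.55078323170479 centre along 0.5747832317047901 target 0.5759341 tcp 0.5753071615557069
[103, 41, 94, 126, 122, 141, 162, 159, 153, 159, 156, 154, 154, 152, 155, 151, 158, 158, 157, 152, 152, 154, 158, 157, 159, 157, 158, 154, 154, 157, 156, 163, 161, 152, 150, 147, 146, 154, 146, 110, 136, 156, 156, 156, 156, 158, 159, 161, 159, 159, 158, 156, 157, 157, 156, 154, 156, 158, 156, 154, 152, 151, 146, 148, 154, 151, 153, 153, 159, 155, 157, 155, 150, 153, 152, 158, 156, 161, 161, 161, 157, 159, 151, 155, 145, 145, 152, 157, 151, 153, 139, 138, 138, 141, 139, 141, 140, 137, 142, 136, 136, 138, 139, 139, 137, 136, 134, 133, 137, 137, 142, 143, 138, 135, 137, 137, 141, 139, 139, 135, 133, 138, 146, 121, 52, 66, 58, 34, 83, 118]
[0, 17, 14, 71, 129, 125, 144, 167, 161, 154, 163, 162, 162, 161, 156, 158, 156, 162, 158, 157, 153, 152, 160, 162, 159, 170, 160, 161, 153, 155, 156, 157, 155, 155, 151, 155, 151, 161, 157, 124, 121, 167, 162, 159, 157, 152, 156, 157, 158, 159, 157, 155, 156, 156, 158, 157, 161, 160, 158, 160, 151, 156, 156, 154, 158, 156, 163, 162, 166, 167, 165, 159, 160, 156, 152, 157, 154, 159, 156, 156, 153, 152, 149, 153, 152, 157, 155, 161, 164, 162, 145, 138, 140, 142, 138, 146, 142, 142, 138, 136, 141, 140, 142, 141, 136, 138, 139, 138, 142, 151, 152, 144, 138, 136, 140, 134, 138, 141, 141, 142, 139, 153, 148, 52, 60, 48, 21, 24, 14, 11]
```

drive_tool(series=[[[-0.008,-0.006,0.06,0,0,0],[0,0,0.1,0,0,0],[0,0,0.12,0,0,0],[0,0,0.12,0,0,0],[0,0,0.12,0,0,0],[0,0,0.12,0,0,0],[0,0,0.12,0,0,0],[0,0,0.1,0,0,0],[0,0,0.08,0,0,0],[0,0,0.04,0,0,0],[0,0,0,0,0,0]]])

```text
clock: 30.9
tcp_pos: [0.534, -0.2189, 0.0816]
orientation: [-0.0, 0.168, 0.986, 0.0]
wrist_force: [-1.0, -0.4, -1.9]
finger_gap: 0.0565
grip_force: 42.7
```

drive_tool(series=[[[0,0,0.015,0,0,0],[0,0,0.01,0,0,0],[0,0,0,0,0,0]]])

```text
clock: 31.28
tcp_pos: [0.5342, -0.219, 0.0789]
orientation: [0.0, 0.168, 0.986, -0.0]
wrist_force: [-0.3, -0.1, -0.2]
finger_gap: 0.0563
grip_force: 42.7
```

drive_tool(series=[[[0,0.007,0.008,0,0,0],[0,0,0.008,0,0,0],[0,0,0,0,0,0]]])

```text
clock: 31.65
tcp_pos: [0.5343, -0.2182, 0.0768]
orientation: [-0.0, 0.168, 0.986, -0.0]
wrist_force: [-0.1, 1.0, -0.1]
finger_gap: 0.0564
grip_force: 42.7
```

drive_tool(series=[[[0,0,0.008,0,0,0],[0,0,0,0,0,0]]])

```text
clock: 31.9
tcp_pos: [0.5344, -0.2182, 0.0762]
orientation: [0.0, 0.168, 0.986, -0.0]
wrist_force: [-0.6, -0.3, 2.5]
finger_gap: 0.0563
grip_force: 42.9
```

drive_tool(series=[[[0,0,0,0,0,0],[0,0,0,0,0,0],[0,0,0,0,0,0],[0,0,0,0,0,0],[0,0,0,0,0,0],[0,0,0,0,0,0]]], jaw=1)

```text
clock: 32.65
tcp_pos: [0.5344, -0.2182, 0.0759]
orientation: [0.0, 0.168, 0.986, -0.0]
wrist_force: [-0.2, 0.7, 1.2]
finger_gap: 0.0855
grip_force: 0.0
```

drive_tool(series=[[[0,0,-0.1,0,0,0],[0,0,-0.2,0,0,0],[0,0,-0.3,0,0,0],[0,0,-0.35,0,0,0],[0,0,-0.35,0,0,0],[0,0,-0.3,0,0,0],[-0.3,0,0,0,0,0],[-0.24,0,0,0,0,0],[0,0,0,0,0,0],[0,0,0,0,0,0],[0,0,0,0,0,0],[0,0,0,0,0,0]]])

```text
clock: 34.15
tcp_pos: [0.5949, -0.2395, 0.2685]
orientation: [0.0, 0.168, 0.986, -0.0]
wrist_force: [-0.3, -0.0, -0.1]
finger_gap: 0.0853
grip_force: 0.0
```

```bash
python3 - <<'E'
from h import *
s=env.get_state(); p=s["tcp_pos"]; print(p.round(4),s["finger_gap"],s["wrist_force"].round(2),s["clock"])
c,im=shot("wrist","fin.png"); g=cv2.cvtColor(np.asarray(im),cv2.COLOR_RGB2GRAY).astype(float); e=np.array([.943,-.333])
for t in(-.0427,-.0277,-.0127):
    S=np.arange(.48,.67,.0005); n=np.array([.333,.943]); h=.107+np.sqrt(max(0,.028**2-(t+.0277)**2)); u=proj(c,[[*(e*s+n*t),h] for s in S]); v=np.array([g[int(round(b)),int(round(a))] if 0<=b<399 else 0 for a,b in u])
    k=v>110; print("edges",S[1:][np.diff(k.astype(int))!=0].round(4))
P=counter_pts()
for l in("counter","hung_far","hung_near"):
    for d in models.silhouettes(l,"wrist"):
        X=back(c,d["location"],.12)[0]; f=fit(c,np.asarray(d["region"]),P,(X[0],X[1],(-.339,)),.075); print(l,round(d["score"],2),np.round(d["location"]),f[0].round(4),round(f[1],3))
c,im=shot("top","fint.png")
for l in("jar","tin"):
    for d in models.silhouettes(l,"top")[:1]: print(l,np.round(d["location"]))
E
```

```text
[ 0.5949 -0.2395  0.2685] 0.08532217051717045 [-0.31 -0.04 -0.11] 34.15
edges [0.494 0.542 0.553 0.601 0.609 0.657]
edges [0.4945 0.5425 0.553  0.6005 0.6085 0.6565]
edges [0.495 0.543 0.553 0.601 0.609 0.657]
counter 0.71 [318. 115.] [ 0.5346 -0.2191 -0.3287] 0.954
hung_far 0.94 [319. 172.] [ 0.5875 -0.2376 -0.3377] 0.89
hung_near 0.78 [322.  52.] [ 0.4797 -0.198  -0.3386] 0.906
jar [339. 173.]
tin [364. 165.]
```

```bash
python3 -c "
from workcell import order
print(order.hand_in())"
```

```text
the job is handed in; nothing more can be done
None
```

The job is handed in. The keeper is swung aside, the counter was stood on the cork pad and let go, and it now hangs square on the bar, about 10 mm and 8 mm clear of its neighbours. They have not moved, and the arm stayed well clear of the jar and tin.

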